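# Lower the socket case lid shut on the fingers

### The job

The black socket case stands open on the bench. Draw its lid over by the yellow lift lip until it starts to fall, catch it from underneath on your fingers while it is still well up, and lower it gently until it is fully shut, so that it does not slap down on the tools; do not pinch the lid or force it. Leave the jar, the tape, the screwdriver and the drill where they are.

Things in the scene. Friction and masses are not known exactly. Their poses are not given: they have to be found in the camera images.
- case: Black plastic socket case fixed to the bench: base 160 mm deep (x), 260 wide (y), 48 high, with a red tray of steel sockets, none above the rim. Origin: centre of its underside. Its front (-x) faces the robot's left; the hinge runs along the rear (+x) top edge. Two yellow latches hang folded on the front wall, 88 mm either side of the middle, standing out 5 mm.
- case_lid: Its lid, 160 x 260 mm, 22 mm thick, 0.3 to 0.42 kg, its underside flat (foam-filled). Origin: middle of the hinge line, in the plane of the underside. -x runs from the hinge to the lip, z out of the outer (upper) face: the shell fills z 0 to 22 mm. A yellow lift lip, 100 mm wide and 6 mm thick (z 0 to 6 mm), stands out 20 mm beyond the middle of the free edge.
- lip_edge (a point): Middle of the lip's free edge in the plane of the lid's underside, 180 mm from the hinge. With the lid open the lip is topmost; behind it (on the outer side) is a step 20 mm deep and 16 mm wide where a fingertip can hook. Shut, the lip overhangs the front wall by 20 mm, its underside 48 mm above the bench over free space, so a finger under it can stay until the lid is shut.
- hinge_mid (a point): Middle of the hinge line, 80 mm behind the case's centre and 48.5 mm above the bench; its axes are those of the case (x forward from front to hinge, y along the hinge).
- lid_hinge (a joint): Lid angle a in rad: 0 shut, 1.57 upright, stop 1.85; starts at 1.45 to 1.70. The stiff hinge holds it still from 1.2 to 1.7; drawn below 1.15 to 1.05 it falls, slowly at first, and uncaught slaps shut at 1 to 1.7 rad/s, 1.5 to 2.5 s later. Weight moment 0.27 to 0.36 N m times cos(a + 0.13), hinge friction 0.1 N m, damping 0.15 N m s/rad.
- screw_jar: Glass jar of screws with an orange cap, 54 mm across, 75 mm high, standing behind the case. Origin: centre of its underside.
- tape_roll: Roll of black tape lying flat behind the case, 90 mm across, 24 mm high. Origin: centre of its underside.
- screwdriver: Green-handled screwdriver, 190 mm long, lying on the bench at the end of the case farther from the robot. Origin at its underside, its x along the shaft towards the tip.
- drill: Green and black cordless drill standing on its battery at the left of the bench, about 200 mm high and 230 mm long, 1.5 kg. Origin: centre of the battery's underside.

How it is judged:
By the outcome, as a careful person would: the job done as asked, in the order asked, and still so for the second after the job is handed in, with the robot touching nothing.
It also fails if it takes over 51 s, if anything falls off the work surface, if the arm or the gripper's body presses on something with over 40 N, if the wrist force passes 120 N, or if a joint passes its speed limit or range.

### The arm

A 6-joint arm with a two-finger parallel gripper is mounted at the origin on the work surface. World frame = base frame: x ahead of the robot, y to its left, z up, the work surface at z = 0. Lengths are in mm, angles in rad, forces in N, time in s.
With the tool pointing down it reaches from about 325 to 875 mm from the base axis. Payload 4.4 kg.
Tool frame: the origin (TCP) lies on the centre line of the jaws, within the pads' length; the fingertips stand ahead of it and the grasp point (between the pads) lies 6 mm ahead of it (ctrl.tcp_to_tips is the z of the fingertips in the tool frame, in mm); z points along the fingers, y is the line along which they close (so a half turn about z gives the same grasp; the last joint's range is limited). The gripper opens to 85 mm and grips with 20 to 120 N. Pads are 22 mm wide; open, the fingers measure 114 mm over their backs; the gripper's body (76 mm by 85 mm) begins 54 mm behind the grasp point. The pads swing forward as they close: fully open they stand 13 mm farther back than shut.
Start: joints at [-1.349, 0.207, 1.542, -0, 1.393, -0.15], TCP at [208.881, -535.72, 256.282] pointing down, gripper open.
Joint ranges: [-2.73, 2.73], [-0.86, 2.22], [0.23, 2.46], [-1.11, 4.25], [0.08, 2.63], [-2.82, 2.82]. Speed limits (rad/s): [2.79, 2.79, 3.14, 3.14, 3.14, 3.14].

### API

Orientations are given as a 3x3 rotation matrix whose columns are the frame's x, y, z axes.
In Python, from plant import ctrl, sensors, optics gives the robot as it stands. Calls block until the motion is done:
- ctrl.move_ptp(position, orientation): joint-space move of the TCP to a pose.
- ctrl.move_l(position, rot=None, vel=150, threshold=None): straight line of the TCP; rot=None keeps the orientation; vel is the mean speed in mm/s. With threshold (N) it stops when the force on the tool has changed by that much, and returns True; else False.
- ctrl.set_joints(angles): joint-space move.
- ctrl.gripper_to(opening, force=None): finger opening in mm; force is the grip in N (None keeps the last); returns when the fingers have stopped.
- ctrl.hold(seconds).
- ctrl.solve_ik(position, orientation): joint angles nearest the present ones, or None.
- sensors.read_state(): the state.
- optics.grab_frame(name): name is "scene" or "top" or "wrist"; returns (picture, depth): 400x640x3 uint8, red, green, blue; 400x640 float32, mm along the optical axis (not along the pixel's ray), 0 where there is no reading.
- optics.camera_params(name): a dict with "mtx" (3x3 intrinsics, pixels), "R" (3x3) and "t" (3): a world point X has camera coordinates R X + t; the wrist camera has in their place "T_tool_cam" (4x4, takes a point from camera to tool coordinates, whose origin is the TCP and whose axes are the flange's). Camera axes: x right, y down, z forward; pixel columns grow to the right and rows downward; lengths in mm; the calibration is good to about 2 mm. A picture is of the moment at which its call begins: read the wrist's pose just before it. camera_params takes no time and is no camera call.
A pose or a line that the arm cannot do raises ctrl.MotionError and nothing moves.
- ctrl.finish_job(): hands the job in; it is judged then, once.
The state is a dict: "t": time; "q": joint angles; "qvel": joint speeds; "tau": joint torques, N m; "eef_pos": TCP position; "eef_rot": TCP orientation; "force": force on the tool from outside, world axes, zero at the start; "wrist_torque": the same for the moment, N m; "grip_width": finger opening in mm; "grasp_force": force on a finger pad.
Only numpy, scipy, OpenCV 4.12 (cv2) and the standard library are available. Lean on these libraries where they do the work, as an engineer would, in place of code of your own. Each camera call takes 0.05 s, during which the arm holds its last target. There are 200 camera calls.

## Working session

There is one attempt and no reset: what is moved stays moved. The work goes in short steps, each a Python script; the robot and the scene stay as the last script left them, time stands still between calls to the robot, and variables do not carry over. Pictures are saved under pics/ and viewed, at most 10 in all, crops included, and the job is handed in when it is done.

```bash
mkdir -p pics; ls
python3 - <<'E'
from plant import ctrl,sensors,optics
import cv2,numpy as np
for n in("scene","top"):
    p,d=optics.grab_frame(n); cv2.imwrite(f"pics/{n}.png",p[:,:,::-1]); np.save(f"pics/{n}.npy",d)
    print(n,{k:np.round(v,3).tolist() for k,v in optics.camera_params(n).items()})
print(ctrl.tcp_to_tips, sensors.read_state())
E
```

```text
pics
scene {'mtx': [[436.329, 0.0, 312.666], [0.0, 436.329, 196.643], [0.0, 0.0, 1.0]], 'R': [[0.448, 0.894, 0.003], [0.758, -0.378, -0.532], [-0.474, 0.241, -0.847]], 't': [-399.106, -357.692, 1479.587]}
top {'mtx': [[394.342, 0.0, 317.404], [0.0, 394.342, 201.103], [0.0, 0.0, 1.0]], 'R': [[0.028, -0.999, 0.027], [-0.992, -0.031, -0.126], [0.127, -0.023, -0.992]], 't': [138.324, 563.255, 1016.127]}
25.0 {'t': 0.1, 'q': array([-1.34949787e+00,  2.07400937e-01,  1.54283239e+00, -6.72285125e-07,
        1.39347452e+00, -1.50502182e-01]), 'qvel': array([ 0.00317593, -0.00350358, -0.00263969, -0.0020525 , -0.00101998,
       -0.00030498]), 'tau': array([-1.14574123e-03, -3.84101558e+01, -2.92548627e+01, -1.38446885e-04,
        4.90729391e-03, -6.92226223e-06]), 'eef_pos': array([ 208.74120035, -535.09201572,  255.19414329]), 'eef_rot': array([[ 9.31674727e-01,  3.63293253e-01, -4.64922452e-04],
       [ 3.63293412e-01, -9.31672495e-01,  2.06346146e-03],
       [ 3.16486163e-04, -2.09137815e-03, -9.99997763e-01]]), 'force': array([ 0.06296244,  0.33948815, -0.13465663]), 'wrist_torque': array([0.01007953, 0.01169485, 0.02865662]), 'grasp_force': 0.0, 'grip_width': 85.56587793326165}
```

View pics/scene.png

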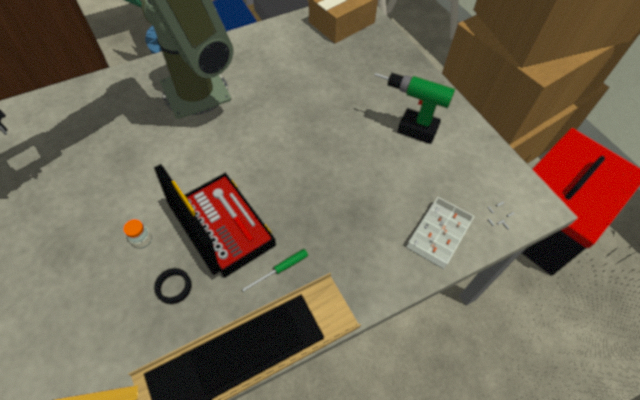

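View pics/top.png

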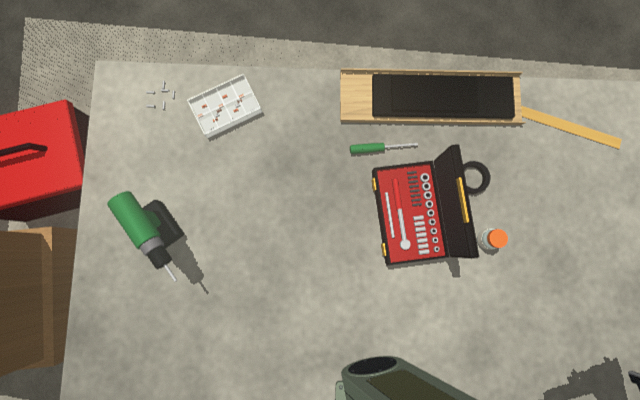

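The top view shows the case with its front edge at about col 377, rows 165–265. The hinge side is at about col 440. The lid leans to the right, with the yellow lip at about (464,200), the jar at (495,239) and the tape at (477,177). The next step is an enlarged crop.

```bash
cat > h.py <<'E'
import numpy as np,cv2
from plant import ctrl,sensors,optics
def world(n,uv,d):
    c=optics.camera_params(n);K=np.array(c["mtx"]);R=np.array(c["R"]);t=np.array(c["t"])
    uv=np.atleast_2d(uv).astype(float);z=np.asarray(d,float).reshape(-1)
    X=np.c_[(uv[:,0]-K[0,2])/K[0,0]*z,(uv[:,1]-K[1,2])/K[1,1]*z,z]
    return (X-t)@R
def cloud(n,d):
    v,u=np.nonzero(d>0); return u,v,world(n,np.c_[u,v],d[v,u])
E
python3 - <<'E'
from h import *
p=cv2.imread("pics/top.png");d=np.load("pics/top.npy")
cv2.imwrite("pics/crop.png",cv2.resize(p[135:285,355:515],None,fx=5,fy=5,interpolation=cv2.INTER_CUBIC)[:600*2,:800][:750][:, :][0:600])
# yellow pixels
for n in("top","scene"):
    q=cv2.imread(f"pics/{n}.png").astype(int);d=np.load(f"pics/{n}.npy")
    b,g,r=q[...,0],q[...,1],q[...,2]
    m=((r>120)&(g>90)&(b<70)&(r-g<90)&(d>0)).astype(np.uint8)
    k,l,s,c=cv2.connectedComponentsWithStats(m)
    for i in range(1,k):
        if s[i,4]<6: continue
        v,u=np.nonzero(l==i);X=world(n,np.c_[u,v],d[v,u])
        print(n,s[i],np.round(np.median(X,0)),np.round(X.min(0)),np.round(X.max(0)))
    u,v,X=cloud(n,d)
    # red tray
    s=(r[v,u]>120)&(g[v,u]<60)&(X[:,1]<0)&(X[:,1]>-600)&(X[:,0]>200)&(X[:,0]<800)
    if s.sum()>20:
        print(n,"tray",s.sum(),np.median(X[s],0)); 
        print(cv2.minAreaRect(X[s][:,:2].astype(np.float32)))
E
```

```text
top [458 177  10  46  58] [ 552. -158.  224.] [ 499. -167.  207.] [ 602. -150.  230.]
top [372 180   3  11  19] [611.   6.  24.] [597.   4.  12.] [623.   8.  37.]
top [382 243   3  13  19] [437. -22.  27.] [422. -24.   5.] [454. -20.  38.]
top tray 625 [ 529.54721737 -132.72303921   35.85165299]
((536.5679931640625, -91.457275390625), (247.28195190429688, 149.6802215576172), 8.976983070373535)
scene [314   0   3   3   6] [-119.  516.  113.] [-125.  514.  110.] [-110.  522.  114.]
scene [328   0  44  18 309] [-35. 602. 111.] [-68. 530. 105.] [ -2. 703. 117.]
scene [459  22  14  12  48] [  48. 1122.  -81.] [  20. 1107.  -89.] [ 102. 1136.  -74.]
scene [ 519   46   92   41 1135] [ 406. 1279.  -82.] [ 339. 1153.  -93.] [ 463. 1571.  -72.]
scene [510 104  67  44 422] [ 447. 1380. -415.] [ 407. 1169. -433.] [ 487. 1596. -400.]
scene [172 181  23  33 126] [ 549. -158.  228.] [ 417. -170.   35.] [ 599. -149.  233.]
scene [314 276  15   8  19] [794.  72.   9.] [792.  52.   4.] [794.  93.  15.]
scene [307 284   6   3   7] [794.  41.   8.] [794.  32.   6.] [795.  47.  14.]
scene [290 288  15   
[... 460 characters left out ...]
99. -139.   17.]
scene [212 321  26  14  33] [ 799. -189.   11.] [ 798. -222.    7.] [ 800. -158.   19.]
scene [194 337  13   7  14] [ 800. -251.   11.] [ 799. -268.    6.] [ 801. -237.   16.]
scene [184 346   6   3   6] [ 801. -286.   11.] [ 800. -292.    4.] [ 802. -281.   13.]
scene [175 349   8   5   9] [ 801. -305.   11.] [ 800. -315.    4.] [ 802. -296.   16.]
scene [131 354  41  21  56] [ 803. -374.   11.] [ 801. -416.    3.] [ 804. -323.   19.]
scene [ 58 385  80  15 587] [ 823. -466.    3.] [ 779. -577.   -5.] [ 857. -413.    9.]
scene tray 2333 [564.55388639 -70.90071768  36.59530425]
((536.0952758789062, -87.61839294433594), (248.7608642578125, 145.02099609375), 8.157133102416992)
```

View pics/crop.png

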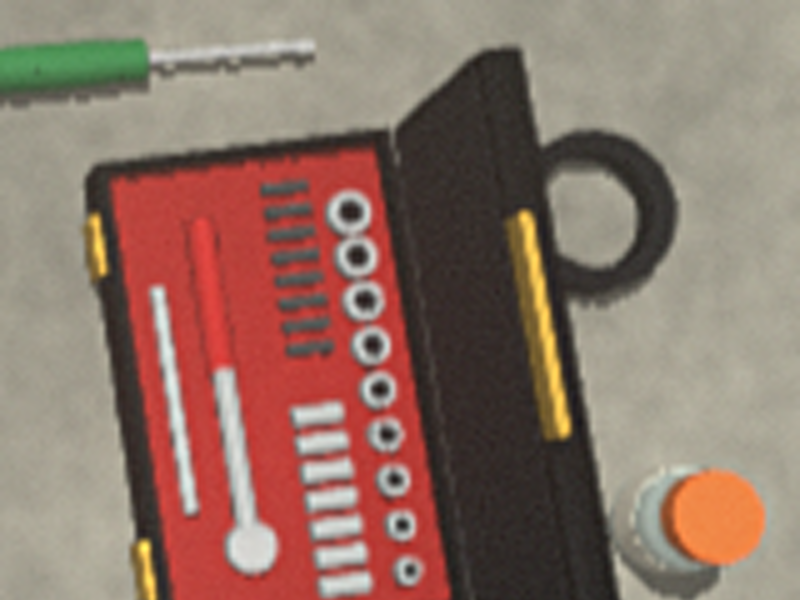

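```bash
cat >> h.py <<'E'
yaw=np.radians(9.0)
ex=np.array([np.sin(yaw),-np.cos(yaw),0]); ey=np.array([np.cos(yaw),np.sin(yaw),0]); ez=np.array([0,0,1.])
H=np.array([550,-171,48.5]); W=38; S=12; TIPS=20.
def pose(a,sgn=1,back=0):
    """lower finger's inner face touching the lip edge of a lid at angle a"""
    psi=.35+.77*a
    d=np.cos(psi)*ex-np.sin(psi)*ez; n=np.sin(psi)*ex+np.cos(psi)*ez
    P=H+180*(-np.cos(a)*ex+np.sin(a)*ez)
    y=sgn*n
    return P+d*(S-TIPS-back)+n*W/2, np.c_[np.cross(y,d),y,d]
E
python3 - <<'E'
from h import *
from plant import ctrl
for s in(1,-1):
    for a,b in((1.385,100),(1.385,0),(1.1,0),(.84,0),(.5,0),(.2,0),(-.02,0),(-.02,120)):
        p,R=pose(a,s,b); q=ctrl.solve_ik(p,R); print(s,a,b,p.round(),None if q is None else np.round(q,2))
ctrl.gripper_to(W); st=sensors.read_state(); print(st['grip_width'],ctrl.tcp_to_tips,st['t'])
p,d=optics.grab_frame("wrist");cv2.imwrite("pics/w.png",p[:,:,::-1])
c=optics.camera_params("wrist");T=np.array(c["T_tool_cam"]);K=np.array(c["mtx"]);print(T.round(2),K.round(1))
v,u=np.nonzero((d>0)&(d<230));z=d[v,u]
X=np.c_[(u-K[0,2])/K[0,0]*z,(v-K[1,2])/K[1,1]*z,z]@T[:3,:3].T+T[:3,3]
print(len(X), X.min(0),X.max(0))
for k in range(-60,40,5):
    m=(X[:,2]>=k)&(X[:,2]<k+5)
    if m.sum()>3: print(k,m.sum(),np.percentile(X[m],[2,98],axis=0).round(0).tolist())
E
```

```text
1 1.385 100 [ 545. -140.  335.] [-0.34  0.1   1.51 -0.14  1.46  1.09]
1 1.385 0 [ 548. -155.  236.] [-0.36  0.18  1.63 -0.14  1.26  1.09]
1 1.1 0 [ 540. -105.  223.] [-0.17  0.15  1.73 -0.39  1.17  1.38]
1 0.84 0 [533. -64. 200.] [ 0.01  0.2   1.78 -0.63  1.15  1.69]
1 0.5 0 [526. -22. 154.] [ 0.21  0.36  1.81 -0.91  1.22  2.06]
1 0.2 0 [523.   1. 105.] [ 0.32  0.58  1.77 -1.09  1.33  2.34]
1 -0.02 0 [522.   8.  65.] None
1 -0.02 120 [504. 120. 105.] [ 0.56  0.74  1.6  -1.05  1.61  2.43]
-1 1.385 100 [ 545. -140.  335.] [-0.34  0.1   1.51 -0.14  1.46 -2.05]
-1 1.385 0 [ 548. -155.  236.] [-0.36  0.18  1.63 -0.14  1.26 -2.05]
-1 1.1 0 [ 540. -105.  223.] [-0.17  0.15  1.73 -0.39  1.17 -1.76]
-1 0.84 0 [533. -64. 200.] [ 0.01  0.2   1.78 -0.63  1.15 -1.46]
-1 0.5 0 [526. -22. 154.] [ 0.21  0.36  1.81 -0.91  1.22 -1.08]
-1 0.2 0 [523.   1. 105.] [ 0.32  0.58  1.77 -1.09  1.33 -0.81]
-1 -0.02 0 [522.   8.  65.] None
-1 -0.02 120 [504. 120. 105.] [ 0.56  0.74  1.6  -1.05  1.61 -0.72]
37.804243037963445 25.0 0.625
[[   0.     -0.95   -0.31   79.22]
 [   1.      0.      0.      0.38]
 [  -0
[... 383 characters left out ...]
[-10.0, -55.0, -45.0], [18.0, 55.0, -40.0]]
-40 2037 [[-10.0, -53.0, -40.0], [14.0, 54.0, -35.0]]
-35 4517 [[-9.0, -51.0, -35.0], [13.0, 51.0, -30.0]]
-30 1808 [[-9.0, -50.0, -30.0], [15.0, 51.0, -25.0]]
-25 1011 [[7.0, -46.0, -25.0], [15.0, 47.0, -20.0]]
-20 422 [[-4.0, -38.0, -20.0], [14.0, 38.0, -15.0]]
-15 783 [[-10.0, -24.0, -15.0], [12.0, 25.0, -10.0]]
-10 433 [[-8.0, -31.0, -10.0], [12.0, 32.0, -5.0]]
-5 457 [[-9.0, -31.0, -5.0], [12.0, 32.0, -0.0]]
0 407 [[-9.0, -31.0, 0.0], [12.0, 32.0, 5.0]]
5 374 [[-8.0, -32.0, 5.0], [12.0, 32.0, 10.0]]
10 319 [[-9.0, -31.0, 10.0], [12.0, 32.0, 15.0]]
15 222 [[-10.0, -29.0, 15.0], [12.0, 30.0, 20.0]]
20 60 [[-9.0, -21.0, 20.0], [11.0, 19.0, 24.0]]
```

```bash
sed -i 's/TIPS=20./TIPS=22./' h.py
python3 - <<'E'
from h import *
import h
for off in(0,-25,25):
  for psi in(.35,.45,.55,.65):
    r=[]
    for b in(-.3,0,.15,.3,.45):
        c,s=np.cos(b),np.sin(b); e=c*ex+s*ey
        d=np.cos(psi)*e-np.sin(psi)*ez;n=np.sin(psi)*e+np.cos(psi)*ez
        P=H-180*ex+ey*off-3*ez
        p=P+d*(S-TIPS)+n*W/2
        q=ctrl.solve_ik(p,np.c_[np.cross(n,d),n,d]); r.append((b,None if q is None else (round(q[3],2),round(q[4],2))))
    print(off,psi,r)
E
```

```text
0 0.35 [(-0.3, (np.float64(-1.0), np.float64(1.62))), (0, None), (0.15, None), (0.3, None), (0.45, None)]
0 0.45 [(-0.3, (np.float64(-0.95), np.float64(1.55))), (0, None), (0.15, None), (0.3, None), (0.45, None)]
0 0.55 [(-0.3, (np.float64(-0.89), np.float64(1.48))), (0, (np.float64(-1.07), np.float64(1.28))), (0.15, None), (0.3, None), (0.45, None)]
0 0.65 [(-0.3, (np.float64(-0.84), np.float64(1.4))), (0, (np.float64(-1.01), np.float64(1.2))), (0.15, (np.float64(-1.11), np.float64(1.1))), (0.3, None), (0.45, None)]
-25 0.35 [(-0.3, (np.float64(-0.99), np.float64(1.61))), (0, None), (0.15, None), (0.3, None), (0.45, None)]
-25 0.45 [(-0.3, (np.float64(-0.94), np.float64(1.54))), (0, None), (0.15, None), (0.3, None), (0.45, None)]
-25 0.55 [(-0.3, (np.float64(-0.89), np.float64(1.46))), (0, (np.float64(-1.08), np.float64(1.27))), (0.15, None), (0.3, None), (0.45, None)]
-25 0.65 [(-0.3, (np.float64(-0.84), np.float64(1.39))), (0, (np.float64(-1.01), np.float64(1.19))), (0.15, None), (0.3, None), (0.45, None)]
25 0.35 [(-0.3, (np.float64(-1.0), np.float64(1.64))), (0, None), (0.15, None), (0.3, None), (0.45, None)]
25 0.45 [(-0.3, (np.float64(-0.95), np.float64(1.57))), (0, None), (0.15, None), (0.3, None), (0.45, None)]
25 0.55 [(-0.3, (np.float64(-0.9), np.float64(1.5))), (0, (np.float64(-1.07), np.float64(1.29))), (0.15, None), (0.3, None), (0.45, None)]
25 0.65 [(-0.3, (np.float64(-0.84), np.float64(1.42))), (0, (np.float64(-1.0), np.float64(1.22))), (0.15, (np.float64(-1.1), np.float64(1.11))), (0.3, None), (0.45, None)]
```

```bash
python3 - <<'E'
s=open('h.py').read()
s=s.replace("    psi=.35+.77*a\n    d=np.cos(psi)*ex-np.sin(psi)*ez; n=np.sin(psi)*ex+np.cos(psi)*ez\n",
"    psi=.4+.735*a; b=-.28*(1-a/1.39); e=np.cos(b)*ex+np.sin(b)*ey\n    d=np.cos(psi)*e-np.sin(psi)*ez; n=np.sin(psi)*e+np.cos(psi)*ez\n")
open('h.py','w').write(s)
E
python3 - <<'E'
from h import *
for a in np.linspace(1.39,-.02,8):
    q=ctrl.solve_ik(*pose(a)); assert q is not None; print(a.round(2),np.round(q,2))
assert ctrl.solve_ik(*pose(-.02,1,120)) is not None
p=sensors.read_state()['eef_pos'].copy();p[2]=360
ctrl.move_l(p); ctrl.move_ptp(*pose(1.39,1,120))
print(ctrl.move_l(pose(1.39)[0],vel=60,threshold=3))
s=sensors.read_state();print(s['t'],s['eef_pos'],pose(1.39)[0],s['force'])
a,_=optics.grab_frame("scene");b,_=optics.grab_frame("wrist")
a=cv2.resize(a[120:290,100:300],(588,500),interpolation=cv2.INTER_CUBIC)
cv2.imwrite("pics/hk1.png",a[:,:,::-1]);cv2.imwrite("pics/hk2.png",b[:,:,::-1])
E
```

```text
1.39 [-0.36  0.18  1.62 -0.14  1.27  1.09]
1.19 [-0.23  0.15  1.69 -0.3   1.21  1.32]
0.99 [-0.09  0.17  1.73 -0.47  1.2   1.57]
0.79 [ 0.04  0.24  1.74 -0.63  1.23  1.82]
0.58 [ 0.15  0.35  1.73 -0.77  1.3   2.03]
0.38 [ 0.23  0.49  1.69 -0.86  1.38  2.21]
0.18 [ 0.29  0.65  1.63 -0.93  1.48  2.35]
-0.02 [ 0.32  0.81  1.55 -0.99  1.59  2.45]
False
5.55 [ 547.85812463 -156.16525582  238.66149865] [ 547.64359505 -156.12224469  238.27841538] [-0.22684776  0.01229932 -0.92240615]
```

View pics/hk1.png

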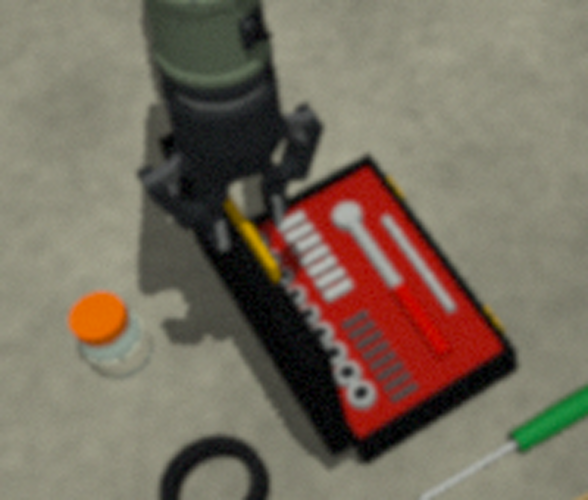

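View pics/hk2.png

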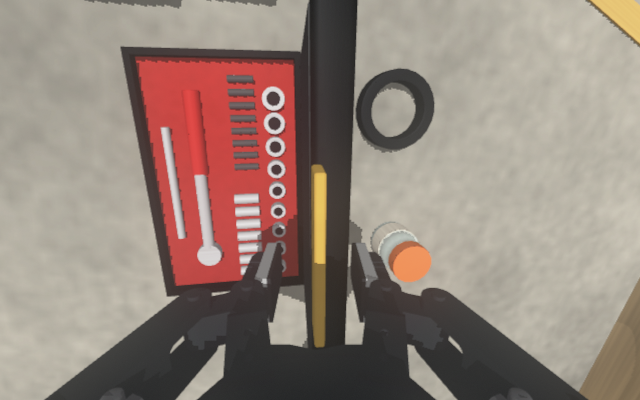

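The fingers straddle the lip in both views (wrist picture: fingers at cols 268 and 365, lip at 319), with clearance on each side. Next I draw the lid over slowly.

Run:
```python
from h import *
def go(a,v):
    p,R=pose(a); ctrl.move_l(p,R,vel=v); s=sensors.read_state(); print(round(a,2),round(s['t'],2),s['force'].round(2))
for a in (1.32,1.25,1.18,1.11,1.04): go(a,40)
for a in (.98,.93,.88,.84): go(a,25)
ctrl.hold(1.0); s=sensors.read_state();print(s['t'],s['force'].round(2))
a,_=optics.grab_frame("scene");b,_=optics.grab_frame("wrist")
a=cv2.resize(a[120:290,100:300],(588,500),interpolation=cv2.INTER_CUBIC)
cv2.imwrite("pics/dr.png",np.hstack([cv2.resize(a,(400,340)),cv2.resize(b,(400,340))])[:,:,::-1])
```

```text
1.32 6.12 [0.16 1.43 0.38]
1.25 6.6 [ 0.09  0.43 -0.97]
1.18 7.08 [-0.15  0.16  0.67]
1.11 7.55 [-0.04  0.05 -0.7 ]
1.04 8.03 [-0.4   0.27 -0.32]
0.98 8.62 [ 0.15 -0.35  1.33]
0.93 9.15 [-0.12  0.59  0.1 ]
0.88 9.68 [0.71 0.35 0.29]
0.84 10.12 [0.03 0.16 0.24]
11.125 [-0.63  0.07 -0.48]
```

View pics/dr.png

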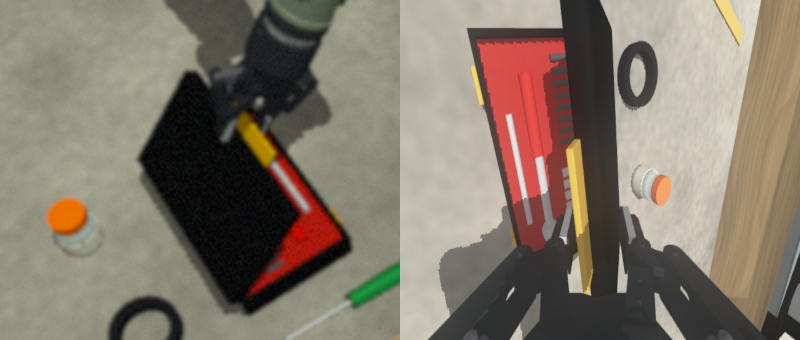

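The lip now lies against the lower (left) finger at about (570,230), and the upper finger at (630,235) is clear. The lid has been caught at about 0.85 rad, so I'll lower it.

Run:
```python
from h import *
def go(a,v):
    p,R=pose(a); ctrl.move_l(p,R,vel=v); s=sensors.read_state(); print(round(a,2),round(s['t'],2),s['force'].round(2))
for a in (.72,.6,.48,.36,.25,.15): go(a,35)
for a in (.09,.05,.02,0,-.02): go(a,15)
ctrl.hold(.8); s=sensors.read_state();print(s['t'],s['force'].round(2))
a,_=optics.grab_frame("scene");b,d=optics.grab_frame("top")
a=cv2.resize(a[120:290,100:300],(400,340),interpolation=cv2.INTER_CUBIC)
cv2.imwrite("pics/lo.png",np.hstack([a,cv2.resize(b[120:290,340:540],(400,340))])[:,:,::-1])
u,v,X=cloud("top",d); C=X-H; x=C@ex;y=C@ey
for x0 in range(-180,10,20):
    m=(x>x0)&(x<x0+20)&(y>70)&(y<120); print(x0,m.sum(),np.median(X[m,2]).round(1) if m.any() else 0)
```

```text
0.72 12.01 [-0.82  0.35 -1.28]
0.6 12.79 [ 0.57  0.26 -0.58]
0.48 13.57 [-0.65  0.89 -2.02]
0.36 14.36 [-0.42  0.51 -1.72]
0.25 15.08 [ 0.55  0.39 -0.88]
0.15 15.76 [ 0.4   1.1  -1.52]
0.09 16.64 [-0.03  0.6  -2.79]
0.05 17.27 [ 0.02  0.93 -2.39]
0.02 17.79 [-0.2   0.65 -1.96]
0 18.18 [ 0.5  0.1 -2. ]
-0.02 18.57 [-0.33 -0.15 -0.15]
19.375 [-0.34 -0.31  0.07]
-180 207 2.5
-160 155 69.7
-140 147 70.2
-120 148 70.2
-100 140 70.1
-80 144 70.2
-60 139 70.6
-40 143 70.3
-20 129 69.9
0 1 45.8
```

View pics/lo.png

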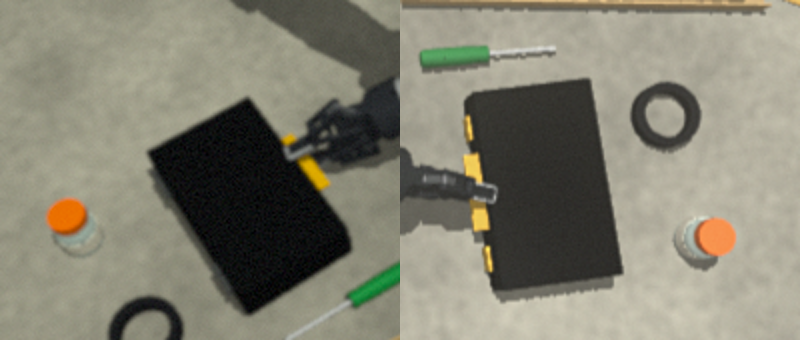

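The lid lies flat: its top is at z = 70.2 mm from edge to hinge, and the finger carries no load. I'll withdraw along the finger and stop short of the drill.

Run:
```python
from h import *
ctrl.move_l(pose(-.02,1,55)[0],vel=40); ctrl.hold(.5)
s=sensors.read_state();print(s['t'],s['force'].round(2))
b,d=optics.grab_frame("top"); u,v,X=cloud("top",d); C=X-H; x=C@ex;y=C@ey
for y0 in(-110,-30,70):
    print([np.median(X[(x>k)&(x<k+20)&(y>y0)&(y<y0+40),2]).round(1) for k in(-155,-100,-40)])
print(ctrl.finish_job())
```

```text
21.5 [0.7  0.3  0.17]
[np.float64(70.1), np.float64(70.4), np.float64(70.4)]
[np.float64(70.2), np.float64(70.3), np.float64(70.0)]
[np.float64(70.0), np.float64(70.9), np.float64(70.3)]
the job is handed in; nothing more can be done
None
```

The lid was drawn over by its lip, caught from underneath at about 0.85 rad, and lowered until fully shut; the fingers were clear when I handed the job in at about 21.5 s, and the jar, tape, screwdriver and drill were never approached.

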